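Start the screw plug of the irrigation strainer

ROBOT

A 6-joint arm with a two-finger parallel gripper is mounted at the origin on the work surface. World frame = base frame: x ahead of the robot, y to its left, z up, the work surface at z = 0. Lengths are in m, angles in rad, forces in N, time in s.
With the tool pointing down it reaches from about 0.35 to 0.975 m from the base axis. Payload 4.9 kg.
Tool frame: the origin (TCP) lies at the very end of the fingers, on their centre line; the grasp point (between the pads) lies 19 mm behind it; z points along the fingers, y is the line along which they close (so a half turn about z gives the same grasp; the last joint's range is limited). The gripper opens to 85 mm and grips with 20 to 120 N. Pads are 22 mm wide; open, the fingers measure 114 mm over their backs; the gripper's body (76 mm by 85 mm) begins 54 mm behind the grasp point. The pads swing forward as they close: fully open they stand 13 mm farther back than shut.
Start: joints at [-1.241, 0.053, 1.613, -0, 1.476, -0.119], TCP at [0.271, -0.563, 0.231] pointing down, gripper open.
Joint ranges: [-3.01, 3.01], [-1.01, 2.22], [0.06, 2.58], [-1.02, 4.17], [0.09, 2.62], [-3.14, 3.14]. Speed limits (rad/s): [2.57, 2.57, 3.14, 3.14, 3.14, 3.14].

INTERFACE

Orientations are given as a rotation vector (axis times angle).
In Python, from station import * gives the robot as it stands.
- The arm moves only by the shell command python3 -m crank 'ROWS' [OPENING] [FORCE]. ROWS is JSON, a list of rows, each an object with "offset": the shift along the tool's x, y, z in m, a list of three; "twist": the turn, a rotation vector about the tool's x, y, z in degrees, a list of three. In form: [{"offset": [x, y, z], "twist": [rx, ry, rz]}, ...]. A call has 1 to 20 rows; each row is the pose to reach, as a shift and turn from the pose commanded when the call began, along the tool's axes at that moment; what a row does not reach only later rows make up. A row lasts 1/8 s, in which the tool goes at most 62.5 mm and 10.7 degrees, less where a joint would pass 70% of its speed; a pose out of reach is approached as far as the arm can. A call with a gripper value outside its range is refused whole. OPENING is the opening, from 0 (shut) to 1 (fully open), set as the call begins (- or left out, the last holds). The fingers move at their own pace and stop on an object; FORCE is the grip in N (left out, the last holds). Time passes only in rows, so rows that repeat a pose let the fingers close. It gives the time, the measured TCP pose, the force, the opening and the grip force at its end, in the units of the state.
- get_obs(): the state, without advancing time (a new reading comes with each control period).
- get_image(name): name is "scene" or "side" or "wrist"; returns the picture (400x640x3 uint8, red, green, blue); there is no depth.
- get_calibration(name): a dict with "intrinsics" (3x3 intrinsics, pixels), "world_from_camera" (4x4, takes a point from camera to world coordinates); the wrist camera has in their place "tool_from_camera" (4x4, takes a point from camera to tool coordinates, whose origin is the TCP and whose axes are the flange's). Camera axes: x right, y up, looking along -z (the intrinsics and any distortion apply to the point x, -y, -z); pixel columns grow to the right and rows downward; lengths in m; the calibration is good to about 2 mm. A picture is of the moment at which its call begins: read the wrist's pose just before it. get_calibration takes no time and is no camera call.
- finish_job(): hands the job in; it is judged then, once.
Trained networks look in the newest picture that a camera, given by its name, has taken for a name from the list of things; names that differ only in an ending like _2 or _b are one class to them, and where a whole thing is asked for, a point or a joint stands for the part that bears it (a point fixed in the world has none). Each returns a list of dicts, best first, with "confidence" (0 to 1); they miss things now and then, are a little off and sometimes report something else, mostly with a low value. They report only what shows in the picture. A call takes as long as a camera call.
- cut_out(query, camera): "region" (400x640 bool, what is visible of it) and "rect" ([centre column, centre row, width, height] in pixels, round what is visible of it).
The state is a dict: "t": time; "q": joint angles; "dq": joint speeds; "effort": joint torques, N m; "tool_pos": TCP position; "tool_rot": TCP orientation; "contact_force": force on the tool from outside, world axes, zero at the start; "wrist_torque": the same for the moment, N m; "opening": finger opening in m; "grip_force": force on a finger pad.
Only numpy, scipy, OpenCV 4.12 (cv2) and the standard library are available. Lean on these libraries where they do the work, as an engineer would, in place of code of your own. Each camera call takes 0.05 s, during which the arm holds its last target. There are 200 camera calls.

TASK

Take the T-handled screw plug from its wooden block and set it upright in the mouth of the strainer pot so that its two lugs rest on the two sloping ramps inside, then turn it backward (anticlockwise from above) until it drops into the start of the thread, and screw it forward (clockwise) one full turn. Finish while still gripping the plug's handle, holding it started in the thread: do not let go at the end, and leave the seedling pot, bottle and beaker alone.

Things in the scene. Friction and masses are not known exactly. Their poses are not given: they have to be found in the camera images.
- plug_handle (a point): Centre of the handle of the loose brass screw plug (0.35 kg): a black bar 56 mm long (this point's x), 14 mm thick (y, pinch here), 26 mm high (z up). Below it a neck 13 mm in diameter, from 13 to 65 mm below this point. The plug looks the same after half a turn. In the thread it stays put when released; held loosely it follows the thread by its weight, gripped firmly it must be moved up or down with it.
- plug_lug (a point): Underside of one of the plug's two lugs, 68 mm below the handle's centre and 16 mm from the axis. The lugs stick out along the handle point's +x and -x, in line with the bar; each is 5 mm wide, 2.8 mm thick and reaches 17 mm from the axis
- plug_tip (a point): Lower end of the plug on its axis, 103 mm below the handle's centre. The shank is 26 mm in diameter from here to 38 mm up; its last 6 mm taper to 18 mm
- pot: Fixed grey strainer pot, origin at the centre of its underside, z up: 48 mm outside, 86 mm high, bore 36 mm, open on top, side unions with black caps along its y (up to 54 mm out, 52 mm high). Inside is a right-hand two-start thread: lead 16 mm a turn, 8 mm between ridges, ridges 3.2 mm thick, 28 mm free within them for the shank. Looks the same after half a turn
- pot_mouth (a point): Point on the pot's axis level with the tops (crests) of the two thread ridges, 80 mm above the bench, 6 mm below the rim; axes as the pot's. Handle centre above this point: 64.4 to 68 mm with lugs on the ramps, about 61 mm when dropped into the start, about 45 mm after one turn forward
- pot_ramp (a point): Middle of one ramp, in the pot's +x; the other is opposite in -x. A ramp is the top of a ridge on which a lug can rest, 14 to 18 mm from the axis. Seen from above with angles anticlockwise from the pot's +x, it rises from -45 deg to its crest at +45 deg (4 mm higher). A stop block (-45 to -90 deg) prevents going clockwise off its foot
- pot_gap (a point): Floor of the gap beyond that ramp's crest (the other gap is opposite), at 66 deg anticlockwise from the pot's +x. The gap runs from 45 to 90 deg, ended by the other stop block; a lug fits with its middle at 54 to 80 deg. Past the crest a lug drops here by about 7 mm; turned clockwise from here it goes under the crest and down the thread
- holder: Fixed wooden block 90 x 90 x 45 mm, origin at the centre of its underside, with a 28 mm hole in its middle in which the plug stands upright at the start, lugs resting on the block's top (handle centre 113 mm above the bench)
- seedling: Loose terracotta pot 72 mm wide, 60 mm high, with a seedling; origin at the centre of its underside. Leave it alone
- feed: Loose white bottle 60 mm wide, 150 mm high; origin at the centre of its underside. Leave it alone
- beaker: Loose white open cup 70 mm wide, 80 mm high; origin at the centre of its underside. Leave it alone

How it is judged:
By the outcome, as a careful person would: the job done as asked, in the order asked, and still so for the second after the job is handed in, while the arm keeps its last pose, push and grip.
It also fails if it takes over 72 s, if anything falls off the work surface, if the arm or the gripper's body presses on something with over 40 N, if the wrist force passes 120 N, or if a joint passes its speed limit or range.

## Working session

There is one attempt and no reset: what is moved stays moved. The work goes in short steps, Python scripts to look and compute and a shell command to move; the robot and the scene stay as the last step left them, time stands still between calls to the robot, and variables do not carry over. Pictures are saved under pics/ and viewed, at most 10 in all, crops included, and the job is handed in when it is done.

```bash
mkdir -p pics; ls
python3 - <<'E'
from station import *
import cv2,numpy as np
for c in ["scene","side"]:
    im=get_image(c); cv2.imwrite(f"pics/{c}0.png",im[:,:,::-1])
    k=get_calibration(c); print(c,np.round(k["intrinsics"],1).tolist(),np.round(k["world_from_camera"],3).tolist(),[x for x in k])
    for n in ["plug_handle","pot","holder"]:
        for d in cut_out(n,c)[:2]: print(n,d["confidence"],np.round(d["rect"],1))
k=get_calibration("wrist");print(k)
print(get_obs())
E
```

```text
pics
scene [[381.2, 0.0, 319.3], [0.0, 381.2, 197.1], [0.0, 0.0, 1.0]] [[0.772, -0.424, 0.473, 1.096], [0.635, 0.51, -0.579, -0.594], [0.004, 0.748, 0.664, 0.759], [0.0, 0.0, 0.0, 1.0]] ['intrinsics', 'world_from_camera']
plug_handle 0.63 [334.1 165.2   4.9  30.5]
pot 0.93 [239.3 227.4  34.7  41.2]
holder 0.69 [333.8 181.4  42.8  33.8]
side [[477.6, 0.0, 325.3], [0.0, 477.6, 203.3], [0.0, 0.0, 1.0]] [[-0.84, 0.285, -0.461, 0.072], [-0.542, -0.419, 0.728, 0.855], [0.014, 0.862, 0.507, 0.688], [0.0, 0.0, 0.0, 1.0]] ['intrinsics', 'world_from_camera']
plug_handle 0.8 [314.1 237.7  11.2  39.3]
pot 0.72 [403.  200.6  32.7  38.2]
holder 0.73 [314.8 262.4  52.6  46.3]
holder 0.44 [401.9 203.7  33.7  44.4]
{'intrinsics': array([[324.07224983,   0.        , 321.63762812],
       [  0.        , 324.07224983, 203.46455701],
       [  0.        ,   0.        ,   1.        ]]), 'tool_from_camera': array([[-8.09491676e-04,  9.49974788e-01,  3.12325547e-01,
         8.02986635e-02],
       [ 9.99999576e-01,  6.31711963e-04,  6.70393111e-04,
        -4.04236259e-04],
       [ 4.39556769e-04,  3.12325957e-01, -9.49974896e-01,
        -1.42747099e-01],
       [ 0.00000000e+00,  0.00000000e+00,  0.00000000e+00,
         1.00000000e+00]])}
{'t': 0.4, 'q': array([-1.24103501e+00,  5.27952376e-02,  1.61310370e+00,  2.45840176e-05,
        1.47597942e+00, -1.19033555e-01]), 'dq': array([ 0.0011387 ,  0.00042608, -0.00121664, -0.00221255,  0.00018827,
        0.00176345]), 'effort': array([-3.48079129e-04, -3.93052375e+01, -3.69810998e+01, -9.52478740e-05,
        2.50674304e-03, -5.30997923e-06]), 'tool_pos': array([ 0.27112999, -0.56301692,  0.23112266]), 'tool_rot': array([-3.06254911e+00, -6.98996527e-01,  8.96643715e-06]), 'contact_force': array([-0.3860501 , -0.31345799,  0.79544504]), 'wrist_torque': array([0.01591334, 0.00143104, 0.01002105]), 'grip_force': 0.0, 'opening': 0.08526470749871332}
```

```bash
cat > h.py <<'E'
from station import *
import cv2,numpy as np
from scipy.spatial.transform import Rotation as R
def wfc(c,obs=None):
    k=get_calibration(c)
    if c!="wrist": return k["intrinsics"],np.array(k["world_from_camera"])
    T=np.eye(4);T[:3,:3]=R.from_rotvec(obs["tool_rot"]).as_matrix();T[:3,3]=obs["tool_pos"]
    return k["intrinsics"],T@k["tool_from_camera"]
def ray(KT,u,v):
    K,T=KT;d=np.array([(u-K[0,2])/K[0,0],-(v-K[1,2])/K[1,1],-1]);d=T[:3,:3]@d
    return T[:3,3],d/np.linalg.norm(d)
def proj(KT,p):
    K,T=KT;q=np.linalg.inv(T)@np.append(p,1);return np.array([K[0,2]-K[0,0]*q[0]/q[2],K[1,2]+K[1,1]*q[1]/q[2]])
def tri(rs):
    A=sum(np.eye(3)-np.outer(d,d) for o,d in rs);b=sum((np.eye(3)-np.outer(d,d))@o for o,d in rs);return np.linalg.solve(A,b)
def onz(KT,u,v,z):
    o,d=ray(KT,u,v);return o+d*(z-o[2])/d[2]
E
python3 - <<'E'
from h import *
S,D=wfc("scene"),wfc("side")
for n,a,b in [("handle",(334.1,165.2),(314.1,237.7)),("pot",(239.3,227.4),(403,200.6)),("holder",(333.8,181.4),(314.8,262.4))]:
    print(n,tri([ray(S,*a),ray(D,*b)]))
a=cv2.imread("pics/scene0.png")[120:270,180:400];b=cv2.imread("pics/side0.png")[150:300,260:480]
cv2.imwrite("pics/c0.png",cv2.resize(np.vstack([a,b])[:, :],None,fx=2,fy=2,interpolation=2))
E
```

```text
handle [0.5593571  0.13059514 0.08577991]
pot [ 0.49581469 -0.19484764  0.04346488]
holder [0.55640676 0.13405144 0.02078069]
```

View pics/c0.png

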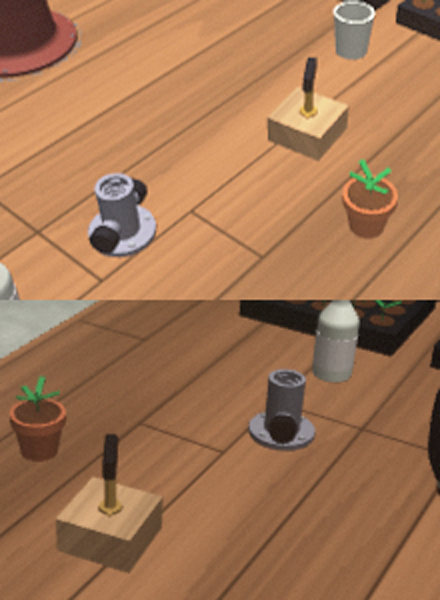

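View pics/scene0.png

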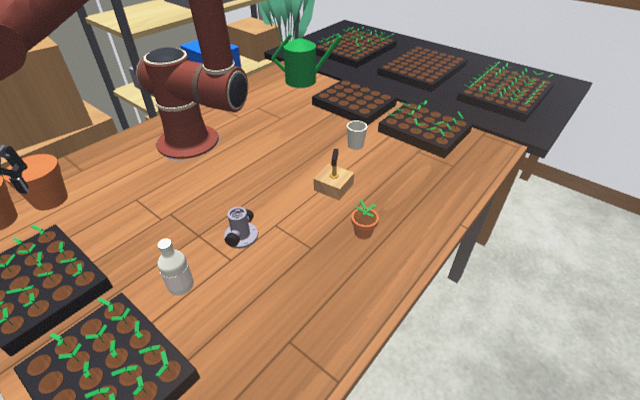

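```bash
python3 -m crank '[{"offset":[0.18,-0.117,0],"twist":[0,0,0]},{"offset":[0.362,-0.234,0],"twist":[0,0,0]},{"offset":[0.362,-0.234,0],"twist":[0,0,0]},{"offset":[0.362,-0.234,0],"twist":[0,0,0]},{"offset":[0.362,-0.234,0],"twist":[0,0,0]},{"offset":[0.362,-0.234,0],"twist":[0,0,0]},{"offset":[0.362,-0.234,0],"twist":[0,0,0]},{"offset":[0.362,-0.234,0],"twist":[0,0,0]},{"offset":[0.362,-0.234,0.03],"twist":[0,0,0]},{"offset":[0.362,-0.234,0.06],"twist":[0,0,0]},{"offset":[0.362,-0.234,0.06],"twist":[0,0,0]},{"offset":[0.362,-0.234,0.06],"twist":[0,0,0]}]'
python3 - <<'E'
from h import *
o=get_obs();im=get_image("wrist");cv2.imwrite("pics/w1.png",im[:,:,::-1]);np.save("w1.npy",[o["tool_pos"],o["tool_rot"]])
for n in ["pot","pot_ramp","pot_gap","pot_mouth"]:
    for d in cut_out(n,"wrist")[:2]: print(n,d["confidence"],np.round(d["rect"],1))
E
```

```text
t: 1.9
tool_pos: [0.496, -0.1962, 0.1725]
tool_rot: [3.062, 0.697, 0.002]
contact_force: [0.1, 0.2, 0.4]
opening: 0.0852
grip_force: 0.0
pot 0.81 [310.1 190.2 127.9 100.2]
pot_ramp 0.8 [313.9 188.7 127.6 105.5]
pot_gap 0.77 [310.9 185.9 124.9 102.4]
pot_mouth 0.56 [310.1 187.8 124.1 105.2]
```

View pics/w1.png

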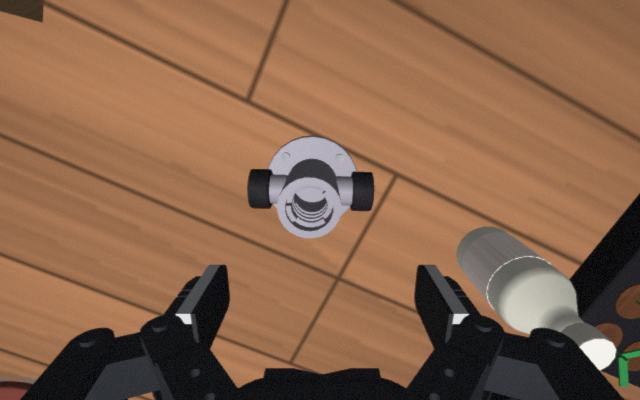

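Run:
```python
from h import *
cv2.imwrite("pics/w1c.png",cv2.resize(cv2.imread("pics/w1.png")[130:245,240:380],None,fx=5,fy=5,interpolation=cv2.INTER_CUBIC))
p=np.load("w1.npy");KT=wfc("wrist",dict(tool_pos=p[0],tool_rot=p[1]))
print("rim",onz(KT,310,208,.086));a,b=onz(KT,260,188,.038),onz(KT,362,191,.038);print(a,b,(a+b)/2,np.degrees(np.arctan2(*(a-b)[1::-1])))
```

```text
rim [ 0.49331815 -0.1873361   0.086     ]
[ 0.47552853 -0.14496398  0.038     ] [ 0.5121486  -0.22782569  0.038     ] [ 0.49383857 -0.18639483  0.038     ] 113.84265019732746
```

View pics/w1c.png

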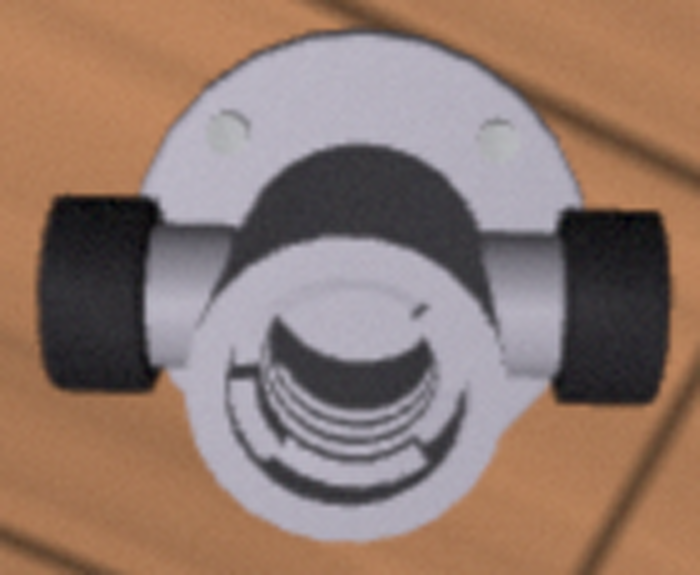

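```bash
python3 -m crank '[{"offset":[0.03,-0.04,-0.04],"twist":[0,0,0]},{"offset":[0.07,-0.09,-0.05],"twist":[0,0,0]},{"offset":[0.11,-0.14,-0.05],"twist":[0,0,0]},{"offset":[0.14,-0.19,-0.05],"twist":[0,0,0]},{"offset":[0.17,-0.24,-0.05],"twist":[0,0,0]},{"offset":[0.197,-0.269,-0.05],"twist":[0,0,0]},{"offset":[0.197,-0.269,-0.05],"twist":[0,0,0]},{"offset":[0.197,-0.269,-0.05],"twist":[0,0,0]},{"offset":[0.197,-0.269,-0.05],"twist":[0,0,0]}]'
python3 - <<'E'
from h import *
o=get_obs();im=get_image("wrist");cv2.imwrite("pics/w2.png",im[:,:,::-1]);np.save("w2.npy",[o["tool_pos"],o["tool_rot"]])
for n in ["plug_handle","holder"]:
    for d in cut_out(n,"wrist")[:2]: print(n,d["confidence"],np.round(d["rect"],1))
cv2.imwrite("pics/w2c.png",cv2.resize(im[80:330,180:460,::-1],None,fx=2.4,fy=2.4,interpolation=cv2.INTER_CUBIC))
E
```

```text
t: 3.28
tool_pos: [0.5566, 0.1315, 0.2215]
tool_rot: [3.063, 0.697, 0.0]
contact_force: [0.2, -0.1, 0.7]
opening: 0.0853
grip_force: 0.0
plug_handle 0.91 [319.1 193.7  68.1  49.3]
holder 0.78 [321.9 176.7 110.8 112.6]
```

View pics/w2c.png

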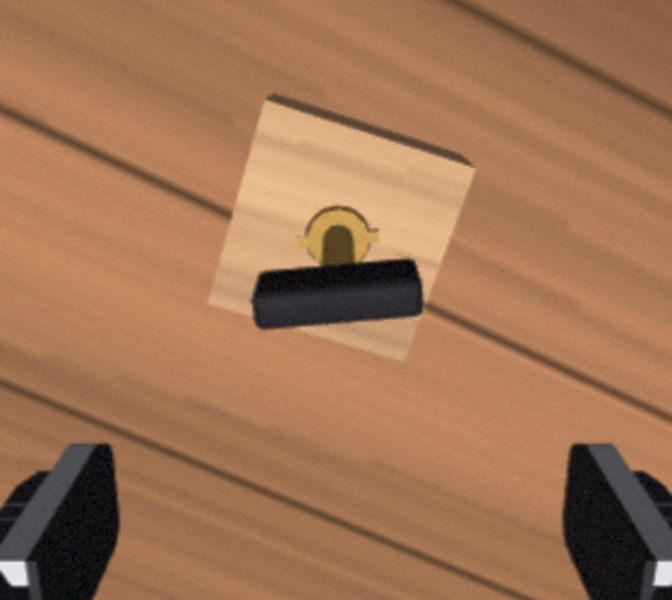

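Run:
```python
from h import *
p=np.load("w2.npy");KT=wfc("wrist",dict(tool_pos=p[0],tool_rot=p[1]))
f=lambda u,v:(180+u/2.4,80+v/2.4)
M=R.from_rotvec(p[1]).as_matrix()
print("top",onz(KT,*f(339,306),.126))
a,b=onz(KT,*f(262,327),.126),onz(KT,*f(420,313),.126);print("len",np.linalg.norm(a-b),np.degrees(np.arctan2(*(a-b)[1::-1])))
c=onz(KT,*f(299,241),.048);d=onz(KT,*f(378,235),.048);print("lugs",(c+d)/2,np.linalg.norm(c-d),np.degrees(np.arctan2(*(c-d)[1::-1])))
h=[onz(KT,*f(*q),.045) for q in [(267,99),(475,167),(406,361),(208,304)]];print("holder",np.mean(h,0),[np.linalg.norm(h[i]-h[i-1]) for i in range(4)])
# height of bar top from stereo: side + scene
S=wfc("scene");D=wfc("side")
x=onz(KT,*f(339,306),.126);print(proj(S,x),proj(D,x))
print(tri([ray(KT,*f(339,306)),ray(S,335,150.5),ray(D,315,218.5)]))
print(np.round(M,3), p[0])
```

```text
top [0.55500939 0.13170851 0.126     ]
len 0.05167884636641293 120.96413215032959
lugs [0.55784129 0.13342954 0.048     ] 0.03309705908859298 120.04183534412873
holder [0.55756241 0.1330533  0.045     ] [np.float64(0.0907904558050234), np.float64(0.08864083741563962), np.float64(0.08984002172570786), np.float64(0.09056277839624619)]
[333.46429526 153.19644399] [315.39606039 223.25243432]
[0.55797564 0.13246391 0.13677875]
[[ 0.902  0.432  0.   ]
 [ 0.432 -0.902 -0.   ]
 [ 0.     0.    -1.   ]] [0.55655849 0.13150866 0.22145397]
```

```bash
python3 -m crank '[{"offset":[0.001,-0.001,0],"twist":[0,0,-9]},{"offset":[0.001,-0.001,0],"twist":[0,0,-19]},{"offset":[0.001,-0.001,0],"twist":[0,0,-29]},{"offset":[0.001,-0.001,0],"twist":[0,0,-39]},{"offset":[0.001,-0.001,0],"twist":[0,0,-49]},{"offset":[0.001,-0.001,0],"twist":[0,0,-59]},{"offset":[0.001,-0.001,0],"twist":[0,0,-69]},{"offset":[0.001,-0.001,0],"twist":[0,0,-79]},{"offset":[0.001,-0.001,0],"twist":[0,0,-88]},{"offset":[0.001,-0.001,0.01],"twist":[0,0,-94.8]},{"offset":[0.001,-0.001,0.02],"twist":[0,0,-94.8]},{"offset":[0.001,-0.001,0.02],"twist":[0,0,-94.8]},{"offset":[0.001,-0.001,0.02],"twist":[0,0,-94.8]}]' 0.6 40
python3 - <<'E'
from h import *
o=get_obs();im=get_image("wrist");cv2.imwrite("pics/w3.png",im[:,:,::-1]);np.save("w3.npy",[o["tool_pos"],o["tool_rot"]])
print(o["q"])
cv2.imwrite("pics/w3c.png",cv2.resize(im[100:300,220:420,::-1],None,fx=3,fy=3,interpolation=cv2.INTER_CUBIC))
E
```

```text
t: 5.05
tool_pos: [0.5571, 0.1338, 0.2015]
tool_rot: [1.56, 2.727, 0.0]
contact_force: [-1.1, 0.1, -0.1]
opening: 0.0511
grip_force: 0.0
[ 1.05901697e-01 -5.05494293e-02  1.76647754e+00 -5.50104745e-06
  1.42551847e+00 -4.25570134e-01]
```

View pics/w3c.png

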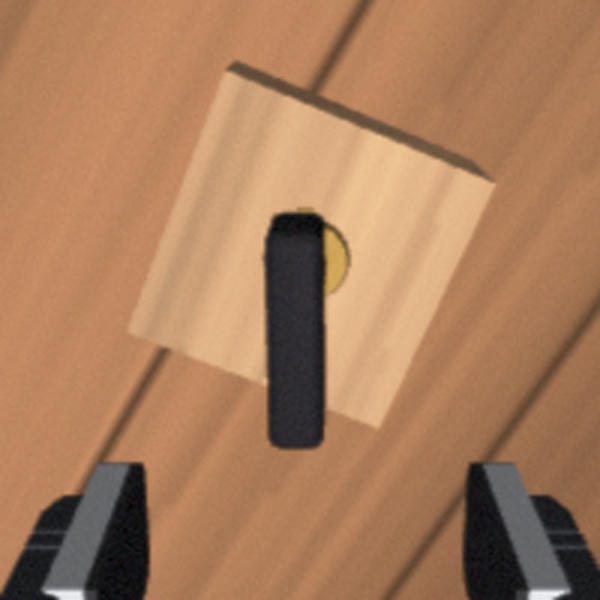

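Run:
```python
from h import *
p=np.load("w3.npy");KT=wfc("wrist",dict(tool_pos=p[0],tool_rot=p[1]))
f=lambda u,v:(220+u/3,100+v/3)
M=R.from_rotvec(p[1]).as_matrix()
a,b=onz(KT,*f(296,236),.126),onz(KT,*f(296,447),.126);print("len",np.linalg.norm(a-b),(a+b)/2,np.degrees(np.arctan2(*(a-b)[1::-1])))
h=[onz(KT,*f(*q),.045) for q in [(230,71),(495,182),(380,429),(130,332)]];print("holder",np.mean(h,0),[np.linalg.norm(h[i]-h[i-1]) for i in range(4)])
for x in ((a+b)/2,np.mean(h,0)): print("in tool",M.T@(x-p[0]))
print("yaw",np.degrees(np.arctan2(M[1,0],M[0,0])))
```

```text
len 0.05364463797891796 [0.55529007 0.13294862 0.126     ] 120.24096582606504
holder [0.55858559 0.13392894 0.045     ] [np.float64(0.08986187799512352), np.float64(0.08810178319149704), np.float64(0.09056306625298953), np.float64(0.08941240724719243)]
in tool [ 0.00016452 -0.00203572  0.07545571]
in tool [-0.00065527  0.00129147  0.1564562 ]
yaw 120.45113821019437
```

```bash
python3 -m crank '[{"offset":[0,0,0.03],"twist":[0,0,0]},{"offset":[0,0,0.06],"twist":[0,0,0]},{"offset":[0,0,0.09],"twist":[0,0,0]},{"offset":[0,0,0.1075],"twist":[0,0,0]},{"offset":[0,0,0.1075],"twist":[0,0,0]},{"offset":[0,0,0.1075],"twist":[0,0,0]}]' 0.6 60 && python3 -m crank '[{"offset":[0,0,0],"twist":[0,0,0]},{"offset":[0,0,0],"twist":[0,0,0]},{"offset":[0,0,0],"twist":[0,0,0]},{"offset":[0,0,0],"twist":[0,0,0]},{"offset":[0,0,0],"twist":[0,0,0]},{"offset":[0,0,0],"twist":[0,0,0]}]' 0 60
```

```text
t: 5.85
tool_pos: [0.5581, 0.1341, 0.0953]
tool_rot: [1.558, 2.726, 0.002]
contact_force: [0.5, 0.9, 0.4]
opening: 0.051
grip_force: 0.0
t: 6.6
tool_pos: [0.5578, 0.134, 0.0948]
tool_rot: [1.558, 2.727, 0.002]
contact_force: [0.1, -0.2, 5.5]
opening: 0.0135
grip_force: 59.6
```

```bash
python3 -m crank '[{"offset":[0,0,-0.015],"twist":[0,0,0]},{"offset":[0,0,-0.04],"twist":[0,0,0]},{"offset":[0,0,-0.07],"twist":[0,0,0]},{"offset":[0,0,-0.1],"twist":[0,0,0]},{"offset":[0,0,-0.11],"twist":[0,0,0]},{"offset":[-0.015,-0.013,-0.11],"twist":[0,0,5]},{"offset":[-0.04,-0.036,-0.11],"twist":[0,0,13]},{"offset":[-0.07,-0.062,-0.11],"twist":[0,0,22]},{"offset":[-0.1,-0.089,-0.11],"twist":[0,0,32]},{"offset":[-0.13,-0.116,-0.11],"twist":[0,0,42]},{"offset":[-0.16,-0.143,-0.11],"twist":[0,0,52]},{"offset":[-0.19,-0.17,-0.11],"twist":[0,0,62]},{"offset":[-0.215,-0.192,-0.11],"twist":[0,0,71]},{"offset":[-0.235,-0.21,-0.11],"twist":[0,0,78]},{"offset":[-0.244,-0.218,-0.11],"twist":[0,0,81.6]},{"offset":[-0.244,-0.218,-0.11],"twist":[0,0,81.6]},{"offset":[-0.244,-0.218,-0.11],"twist":[0,0,81.6]},{"offset":[-0.244,-0.218,-0.11],"twist":[0,0,81.6]}]'
python3 - <<'E'
from h import *
o=get_obs();im=get_image("wrist");cv2.imwrite("pics/w4.png",im[:,:,::-1]);np.save("w4.npy",[o["tool_pos"],o["tool_rot"]])
M=R.from_rotvec(o["tool_rot"]).as_matrix();print("yaw",np.degrees(np.arctan2(M[1,0],M[0,0])),M[:,2],np.degrees(o["q"]))
s=get_image("side");d=get_image("scene")
w=cv2.resize(im[100:300,210:430],None,fx=2.7,fy=2.7,interpolation=2)
a=cv2.resize(s[130:230,350:450],(297,270*1),interpolation=2);b=cv2.resize(d[150:250,190:290],(297,270),interpolation=2)
cv2.imwrite("pics/w4c.png",np.vstack([w[:,:594],np.hstack([a,b])])[:600*2,:,::-1][:810])
w=cv2.resize(np.vstack([w,np.hstack([a,b])]),None,fx=.73,fy=.73);cv2.imwrite("pics/w4c.png",w[:,:,::-1]);print(w.shape)
E
```

```text
t: 8.85
tool_pos: [0.493, -0.1861, 0.2034]
tool_rot: [-2.961, -1.048, 0.001]
contact_force: [-1.0, -0.3, -3.9]
opening: 0.0133
grip_force: 59.2
yaw 38.99645602595751 [-6.99385715e-04  5.68421003e-04 -9.99999594e-01] [-2.87819987e+01 -9.42403291e+00  1.07048044e+02  9.33226862e-03
  8.24267910e+01  2.22203160e+01]
(591, 434, 3)
```

View pics/w4c.png

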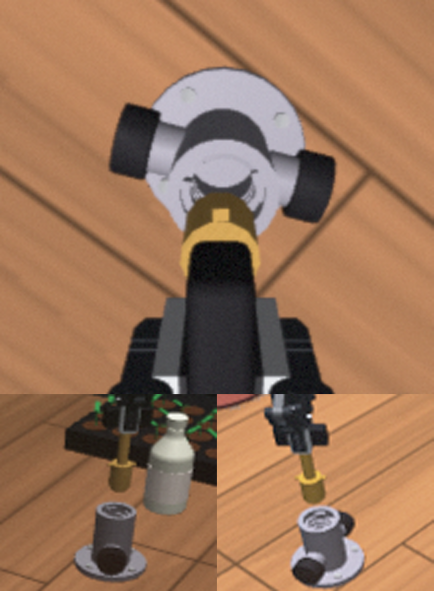

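```bash
cat > ov.py <<'E'
from h import *
def panel(c,im,KT,box,size,circs):
    x0,y0,w,h=box;f=size/w
    q=cv2.resize(im[y0:y0+h,x0:x0+w,::-1],(size,int(h*f)),interpolation=cv2.INTER_CUBIC).copy()
    for ctr,r,col in circs:
        pts=[(proj(KT,np.array(ctr)+[r*np.cos(t),r*np.sin(t),0])-[x0,y0]+.5)*f for t in np.linspace(0,6.28,60)]
        for p in pts: cv2.circle(q,tuple(int(v) for v in p),0,col,-1)
    return q
E
python3 - <<'E'
from ov import *
p=np.load("w4.npy");o=dict(tool_pos=p[0],tool_rot=p[1])
im=cv2.imread("pics/w4.png")[:,:,::-1]
t=p[0];pot=[.4935,-.187]
C=[((*pot,.086),.024,(0,255,0)),((*pot,.086),.018,(0,255,0)),((t[0],t[1],t[2]-.046),.013,(0,0,255)),((t[0],t[1],t[2]-.078),.013,(0,0,255)),((t[0],t[1],t[2]-.084),.009,(255,0,255))]
w=panel("wrist",im,wfc("wrist",o),(270,150,110,90),600,C)
s=panel("side",get_image("side"),wfc("side"),(380,150,50,55),400,C)
d=panel("scene",get_image("scene"),wfc("scene"),(215,175,50,55),400,C)
g=np.hstack([s,d]);w=cv2.resize(w,(800,654))
out=np.vstack([w,g]);out=cv2.resize(out,None,fx=600/out.shape[0]*1,fy=600/out.shape[0],interpolation=cv2.INTER_AREA)
cv2.imwrite("pics/ov1.png",out);print(out.shape)
E
```

```text
(600, 439, 3)
```

View pics/ov1.png

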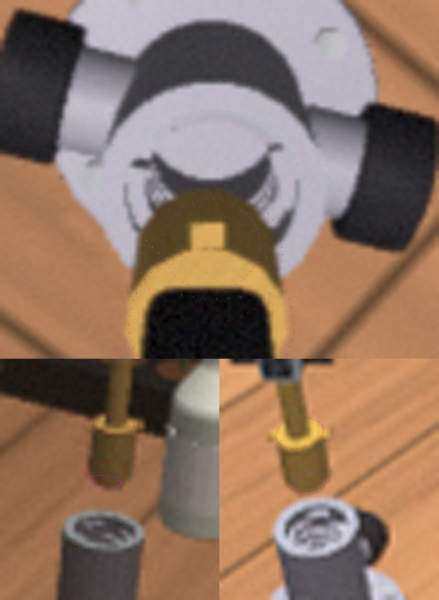

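Run:
```python
from ov import *
from scipy.optimize import minimize
from scipy.ndimage import map_coordinates
p1,p4=np.load("w1.npy"),np.load("w4.npy")
mk=lambda p:wfc("wrist",dict(tool_pos=p[0],tool_rot=p[1]))
S,D=get_image("side"),get_image("scene")
L={"w1":(cv2.imread("pics/w1.png")[:,:,::-1],mk(p1)),"w4":(cv2.imread("pics/w4.png")[:,:,::-1],mk(p4)),"side":(S,wfc("side")),"scene":(D,wfc("scene"))}
t=p4[0]
for n,(im,KT) in L.items():
    g=cv2.GaussianBlur(im.astype(np.float32),(0,0),1).sum(2)
    hsv=cv2.cvtColor(np.ascontiguousarray(im),cv2.COLOR_RGB2HSV)
    G=np.hypot(cv2.Sobel(g,5,1,0),cv2.Sobel(g,5,0,1))
    th=np.linspace(0,2*np.pi,180)
    cam=KT[1][:3,3]
    if n=="w4": # use only far half
        a=np.arctan2(*(cam[:2]-[.4935,-.187])[::-1]); th=a+np.linspace(-1.3,1.3,90)
    def cost(c,avg=G):
        P=np.array([proj(KT,[c[0]+.024*np.cos(k),c[1]+.024*np.sin(k),.086]) for k in th])
        return -map_coordinates(avg,[P[:,1],P[:,0]],order=1).mean()
    best=min(((cost((.4935+i,-.187+j)),i,j) for i in np.arange(-.006,.0061,.001) for j in np.arange(-.006,.0061,.001)))
    r=minimize(cost,[.4935+best[1],-.187+best[2]],method="Nelder-Mead",options=dict(xatol=1e-4,initial_simplex=None))
    print(n,"pot",np.round(r.x,4),r.fun)
    if n in("side","scene"):
        # shank lower edge: brass mask vs predicted silhouette mask
        def sil(c):
            q=[proj(KT,[c[0]+rr*np.cos(k),c[1]+rr*np.sin(k),z]) for z,rr in((t[2]-.046,.013),(t[2]-.078,.013),(t[2]-.084,.009)) for k in np.linspace(0,6.28,30)]
            return np.array(q)
        Q=sil(t[:2]);lo=Q.min(0)-6;hi=Q.max(0)+6
        x0,y0=lo.astype(int);x1,y1=hi.astype(int)
        y0=int(proj(KT,[t[0],t[1],t[2]-.054])[1]);
        h=hsv[y0:y1,x0:x1];m=(h[...,0]>17)&(h[...,0]<32)&(h[...,1]>150)
        H=cv2.convexHull(np.round(Q*16).astype(np.int32));M=np.zeros(im.shape[:2],np.uint8);cv2.fillConvexPoly(M,H,1,shift=4);pm=M[y0:y1,x0:x1]>0
        ce=lambda b:np.argwhere(b).mean(0)[::-1]
        d=proj(KT,t-[0,0,.07]);J=np.array([proj(KT,t-[0,0,.07]+e)-d for e in np.eye(3)*.001]).T
        print(" plug px diff",ce(m)-ce(pm),m.sum(),pm.sum(),"px/mm",np.round(J,2).tolist())
```

```text
w1 pot [ 0.4929 -0.1866] -467.86431884765625
w4 pot [ 0.4928 -0.1867] -706.5245361328125
side pot [ 0.4869 -0.1845] -279.20452880859375
 plug px diff [ 1.83453237 -1.61870504] 12 139 px/mm [[-0.35, -0.16, 0.04], [-0.1, 0.14, -0.35]]
scene pot [ 0.492  -0.1865] -527.0711059570312
 plug px diff [-0.95800059 -1.06388642] 69 147 px/mm [[0.27, 0.31, -0.06], [0.17, -0.21, -0.3]]
```

```bash
python3 -m crank '[{"offset":[0,0,0.015],"twist":[0,0,0]},{"offset":[0,0.0005,0.03],"twist":[0,0,0]},{"offset":[0,0.0005,0.038],"twist":[0,0,0]},{"offset":[0,0.0005,0.044],"twist":[0,0,0]},{"offset":[0,0.0005,0.048],"twist":[0,0,0]},{"offset":[0,0.0005,0.052],"twist":[0,0,0]},{"offset":[0,0.0005,0.052],"twist":[0,0,0]}]'; python3 -c "
from station import *;print(get_obs()['contact_force'],get_obs()['wrist_torque'])"
```

```text
t: 10.07
tool_pos: [0.4934, -0.1873, 0.1517]
tool_rot: [-2.962, -1.046, 0.0]
contact_force: [0.1, -0.1, -3.7]
opening: 0.0132
grip_force: 59.1
[ 0.11083704 -0.12281509 -3.74565817] [-0.04070178 -0.05098535 -0.00109743]
```

```bash
python3 -m crank '[{"offset":[0,0,0.005],"twist":[0,0,0]},{"offset":[0,0,0.01],"twist":[0,0,0]},{"offset":[0,0,0.015],"twist":[0,0,0]},{"offset":[0,0,0.015],"twist":[0,0,0]}]'; python3 -m crank '[{"offset":[0,0,0.002],"twist":[0,0,0]},{"offset":[0,0,0.004],"twist":[0,0,0]},{"offset":[0,0,0.004],"twist":[0,0,0]}]'; python3 -m crank '[{"offset":[0,0,0.0015],"twist":[0,0,0]},{"offset":[0,0,0.003],"twist":[0,0,0]},{"offset":[0,0,0.003],"twist":[0,0,0]}]'
```

```text
t: 10.58
tool_pos: [0.493, -0.1871, 0.136]
tool_rot: [-2.961, -1.046, 0.002]
contact_force: [-1.0, -0.3, -4.0]
opening: 0.0131
grip_force: 59.1
t: 10.95
tool_pos: [0.4933, -0.1872, 0.1326]
tool_rot: [-2.962, -1.046, 0.0]
contact_force: [0.3, -0.0, -4.1]
opening: 0.0131
grip_force: 59.1
t: 11.32
tool_pos: [0.4933, -0.1873, 0.1296]
tool_rot: [-2.962, -1.046, 0.0]
contact_force: [-0.2, 1.0, -4.3]
opening: 0.0132
grip_force: 59.1
```

```bash
python3 -m crank '[{"offset":[0,0,0.001],"twist":[0,0,0]},{"offset":[0,0,0.001],"twist":[0,0,0]}]'; python3 -m crank '[{"offset":[0,0,0.001],"twist":[0,0,0]},{"offset":[0,0,0.001],"twist":[0,0,0]}]'
```

```text
t: 11.58
tool_pos: [0.4935, -0.1873, 0.1289]
tool_rot: [2.962, 1.046, 0.0]
contact_force: [0.5, 0.7, -4.0]
opening: 0.0128
grip_force: 59.3
t: 11.82
tool_pos: [0.4937, -0.1874, 0.1286]
tool_rot: [2.962, 1.046, 0.0]
contact_force: [-1.7, 1.9, 1.1]
opening: 0.0135
grip_force: 60.1
```

```bash
python3 -m crank '[{"offset":[0,0,-0.0001],"twist":[0,0,-5]},{"offset":[0,0,-0.0004],"twist":[0,0,-10]},{"offset":[0,0,-0.0006],"twist":[0,0,-15]},{"offset":[0,0,-0.0008],"twist":[0,0,-20]},{"offset":[0,0,-0.001],"twist":[0,0,-25]},{"offset":[0,0,-0.0013],"twist":[0,0,-30]},{"offset":[0,0,-0.0013],"twist":[0,0,-30]}]';  python3 -c "
from station import *;print(get_obs()['contact_force'],get_obs()['wrist_torque'])"
```

```text
t: 12.7
tool_pos: [0.4939, -0.1875, 0.1298]
tool_rot: [2.59, 1.776, 0.001]
contact_force: [-0.6, 0.7, 1.0]
opening: 0.0132
grip_force: 60.0
[-0.59660394  0.72416292  1.01745687] [0.06207267 0.20978364 0.02018405]
```

```bash
python3 -m crank '[{"offset":[0,0,-0.0003],"twist":[0,0,-5]},{"offset":[0,0,-0.0003],"twist":[0,0,-10]},{"offset":[0,0,-0.0003],"twist":[0,0,-15]},{"offset":[0,0,-0.0003],"twist":[0,0,-20]},{"offset":[0,0,-0.0003],"twist":[0,0,-20]}]';python3 -m crank '[{"offset":[0,0,0.0015],"twist":[0,0,0]},{"offset":[0,0,0.003],"twist":[0,0,0]},{"offset":[0,0,0.003],"twist":[0,0,0]}]';  python3 -c "
from station import *;print(get_obs()['contact_force'],get_obs()['wrist_torque'])"
```

```text
t: 13.32
tool_pos: [0.4931, -0.1871, 0.1285]
tool_rot: [-2.244, -2.197, 0.0]
contact_force: [-0.4, 0.1, -4.6]
opening: 0.0129
grip_force: 59.2
t: 13.7
tool_pos: [0.4933, -0.1872, 0.126]
tool_rot: [-2.243, -2.199, 0.0]
contact_force: [-0.7, -0.9, -4.5]
opening: 0.0131
grip_force: 59.2
[-0.72560643 -0.94085566 -4.49549866] [ 0.00637253  0.02178468 -0.06195284]
```

```bash
python3 -m crank '[{"offset":[0,0,0.001],"twist":[0,0,0]},{"offset":[0,0,0.002],"twist":[0,0,0]},{"offset":[0,0,0.002],"twist":[0,0,0]}]';python3 -m crank '[{"offset":[0,0,0.001],"twist":[0,0,0]},{"offset":[0,0,0.001],"twist":[0,0,0]}]';python3 -m crank '[{"offset":[0,0,0.0008],"twist":[0,0,0]},{"offset":[0,0,0.0008],"twist":[0,0,0]}]';  python3 -c "
from station import *;print(get_obs()['contact_force'],get_obs()['wrist_torque'])"
```

```text
t: 14.08
tool_pos: [0.4934, -0.1873, 0.1243]
tool_rot: [-2.242, -2.2, 0.0]
contact_force: [-0.2, 0.2, -4.7]
opening: 0.013
grip_force: 59.2
t: 14.32
tool_pos: [0.4934, -0.1873, 0.1233]
tool_rot: [-2.242, -2.2, 0.0]
contact_force: [0.1, 0.4, -4.8]
opening: 0.0127
grip_force: 59.2
t: 14.58
tool_pos: [0.4935, -0.1873, 0.123]
tool_rot: [2.242, 2.2, 0.0]
contact_force: [-1.5, 0.1, -2.0]
opening: 0.0133
grip_force: 59.6
[-1.48681257  0.14035246 -2.00349803] [0.13058566 0.14305784 0.00536682]
```

```bash
python3 -m crank '[{"offset":[0,0,-0.0004],"twist":[0,0,5]},{"offset":[0,0,-0.0001],"twist":[0,0,13]},{"offset":[0,0,0.0003],"twist":[0,0,21]},{"offset":[0,0,0.0007],"twist":[0,0,30]},{"offset":[0,0,0.0011],"twist":[0,0,38]},{"offset":[0,0,0.0014],"twist":[0,0,45]},{"offset":[0,0,0.0014],"twist":[0,0,45]}]';  python3 -c "
from station import *;print(get_obs()['contact_force'],get_obs()['wrist_torque'])"
```

```text
t: 15.45
tool_pos: [0.4934, -0.1873, 0.121]
tool_rot: [-2.913, -1.177, 0.0]
contact_force: [0.0, -0.1, -3.8]
opening: 0.0129
grip_force: 59.2
[ 0.02594644 -0.07799057 -3.82053963] [-0.04014807  0.03240271 -0.00430343]
```

```bash
python3 -m crank '[{"offset":[0,0,0.0002],"twist":[0,0,5]},{"offset":[0,0,0.0006],"twist":[0,0,14]},{"offset":[0,0,0.001],"twist":[0,0,23]},{"offset":[0,0,0.0014],"twist":[0,0,32]},{"offset":[0,0,0.0018],"twist":[0,0,41]},{"offset":[0,0,0.0022],"twist":[0,0,50]},{"offset":[0,0,0.0026],"twist":[0,0,59]},{"offset":[0,0,0.003],"twist":[0,0,68]},{"offset":[0,0,0.0034],"twist":[0,0,77]},{"offset":[0,0,0.0038],"twist":[0,0,86]},{"offset":[0,0,0.0042],"twist":[0,0,95]},{"offset":[0,0,0.0046],"twist":[0,0,104]},{"offset":[0,0,0.005],"twist":[0,0,113]},{"offset":[0,0,0.0054],"twist":[0,0,122]},{"offset":[0,0,0.0058],"twist":[0,0,130]},{"offset":[0,0,0.006],"twist":[0,0,135]},{"offset":[0,0,0.006],"twist":[0,0,135]}]';  python3 -c "
from station import *;print(get_obs()['contact_force'],get_obs()['wrist_torque'],get_obs()['q'][5])"
```

```text
t: 17.58
tool_pos: [0.4934, -0.1873, 0.1151]
tool_rot: [2.203, -2.239, -0.0]
contact_force: [-0.6, -0.2, -3.9]
opening: 0.0133
grip_force: 59.2
[-0.57184574 -0.16135372 -3.93307871] [0.00562915 0.0226507  0.03168356] 2.654010005617555
```

```bash
python3 -m crank '[{"offset":[0,0,0],"twist":[0,0,0]},{"offset":[0,0,0],"twist":[0,0,0]},{"offset":[0,0,0],"twist":[0,0,0]},{"offset":[0,0,0],"twist":[0,0,0]},{"offset":[0,0,0],"twist":[0,0,0]},{"offset":[0,0,0],"twist":[0,0,0]}]' 1 60; python3 -m crank '[{"offset":[0,0,0],"twist":[0,0,-5]},{"offset":[0,0,0],"twist":[0,0,-15]},{"offset":[0,0,0],"twist":[0,0,-25]},{"offset":[0,0,0],"twist":[0,0,-35]},{"offset":[0,0,0],"twist":[0,0,-45]},{"offset":[0,0,0],"twist":[0,0,-55]},{"offset":[0,0,0],"twist":[0,0,-65]},{"offset":[0,0,0],"twist":[0,0,-75]},{"offset":[0,0,0],"twist":[0,0,-85]},{"offset":[0,0,0],"twist":[0,0,-90]}]';python3 -m crank '[{"offset":[0,0,0],"twist":[0,0,-5]},{"offset":[0,0,0],"twist":[0,0,-15]},{"offset":[0,0,0],"twist":[0,0,-25]},{"offset":[0,0,0],"twist":[0,0,-35]},{"offset":[0,0,0],"twist":[0,0,-45]},{"offset":[0,0,0],"twist":[0,0,-55]},{"offset":[0,0,0],"twist":[0,0,-65]},{"offset":[0,0,0],"twist":[0,0,-75]},{"offset":[0,0,0],"twist":[0,0,-85]},{"offset":[0,0,0],"twist":[0,0,-90]},{"offset":[0,0,0],"twist":[0,0,-90]},{"offset":[0,0,0],"twist":[0,0,-90]}]'
python3 - <<'E'
from h import *
o=get_obs();im=get_image("wrist");np.save("w5.npy",[o["tool_pos"],o["tool_rot"]]);cv2.imwrite("pics/w5.png",im[:,:,::-1])
cv2.imwrite("pics/w5c.png",cv2.resize(im[130:400,170:470,::-1],None,fx=2,fy=2));print(o["q"][5],o["contact_force"])
E
```

```text
t: 18.32
tool_pos: [0.4934, -0.1873, 0.1152]
tool_rot: [2.2, -2.242, -0.0]
contact_force: [-0.4, 0.3, 0.5]
opening: 0.0854
grip_force: 0.0
t: 19.58
tool_pos: [0.4934, -0.1873, 0.1152]
tool_rot: [-3.141, 0.024, 0.0]
contact_force: [0.5, -0.2, 0.3]
opening: 0.0854
grip_force: 0.0
t: 21.08
tool_pos: [0.4934, -0.1873, 0.1152]
tool_rot: [-2.244, -2.199, 0.0]
contact_force: [-0.3, -0.0, -0.4]
opening: 0.0853
grip_force: 0.0
-0.48368376816839004 [-0.31328601 -0.00316615 -0.3633707 ]
```

View pics/w5c.png

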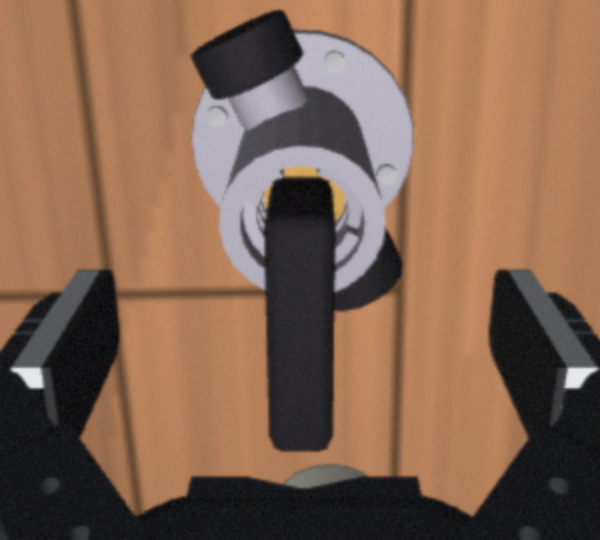

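The picture shows the plug upright in the thread. The bar is vertical at columns 268–332 and centred between the open fingers, so I can regrip.

```bash
python3 -m crank '[{"offset":[0,0,0],"twist":[0,0,0]},{"offset":[0,0,0],"twist":[0,0,0]},{"offset":[0,0,0],"twist":[0,0,0]},{"offset":[0,0,0],"twist":[0,0,0]},{"offset":[0,0,0],"twist":[0,0,0]},{"offset":[0,0,0],"twist":[0,0,0]},{"offset":[0,0,0],"twist":[0,0,0]},{"offset":[0,0,0],"twist":[0,0,0]},{"offset":[0,0,0],"twist":[0,0,0]}]' 0 60; python3 -m crank '[{"offset":[0,0,0],"twist":[0,0,5]},{"offset":[0,0,0.0002],"twist":[0,0,13]},{"offset":[0,0,0.0006],"twist":[0,0,21]},{"offset":[0,0,0.001],"twist":[0,0,30]},{"offset":[0,0,0.0014],"twist":[0,0,38]},{"offset":[0,0,0.0018],"twist":[0,0,45]},{"offset":[0,0,0.0018],"twist":[0,0,45]}]';  python3 -c "
from station import *;print(get_obs()['contact_force'],get_obs()['wrist_torque'])"
```

```text
t: 22.25
tool_pos: [0.4935, -0.1873, 0.1153]
tool_rot: [2.242, 2.2, 0.0]
contact_force: [0.2, -0.1, 1.3]
opening: 0.013
grip_force: 60.3
t: 23.12
tool_pos: [0.4932, -0.1871, 0.1134]
tool_rot: [-2.912, -1.176, 0.001]
contact_force: [-1.8, 0.9, 3.2]
opening: 0.0132
grip_force: 60.5
[-1.82178627  0.90471619  3.233729  ] [0.3773441  0.2382783  0.00188891]
```

```bash
python3 -m crank '[{"offset":[0,0,0.0001],"twist":[0,0,5]},{"offset":[0,0,0.0005],"twist":[0,0,14]},{"offset":[0,0,0.0009],"twist":[0,0,23]},{"offset":[0,0,0.0013],"twist":[0,0,32]},{"offset":[0,0,0.0017],"twist":[0,0,41]},{"offset":[0,0,0.0021],"twist":[0,0,50]},{"offset":[0,0,0.0025],"twist":[0,0,59]},{"offset":[0,0,0.0029],"twist":[0,0,68]},{"offset":[0,0,0.0033],"twist":[0,0,77]},{"offset":[0,0,0.0037],"twist":[0,0,86]},{"offset":[0,0,0.0041],"twist":[0,0,95]},{"offset":[0,0,0.0045],"twist":[0,0,104]},{"offset":[0,0,0.0049],"twist":[0,0,113]},{"offset":[0,0,0.0053],"twist":[0,0,122]},{"offset":[0,0,0.0057],"twist":[0,0,130]},{"offset":[0,0,0.006],"twist":[0,0,137]},{"offset":[0,0,0.006],"twist":[0,0,137]},{"offset":[0,0,0.006],"twist":[0,0,137]}]';  python3 -c "
from station import *;print(get_obs()['contact_force'],get_obs()['wrist_torque'],get_obs()['q'][5])"
```

```text
t: 25.38
tool_pos: [0.4937, -0.1872, 0.1075]
tool_rot: [-2.163, 2.277, -0.0]
contact_force: [0.0, 2.3, 1.3]
opening: 0.013
grip_force: 60.3
[0.03037842 2.25519361 1.26190858] [ 0.23905041 -0.11388422  0.00516428] 2.6890291543091767
```

```bash
python3 -c "
from station import *;print(finish_job())"
```

```text
the job is handed in; nothing more can be done
None
```

The plug went onto the ramps, was turned back until it dropped into the thread start, then screwed forward just over one full turn (about 362°, with one mid-turn regrip). I handed it in still gripped at about 25 s, with the handle about 45.7 mm above the mouth.

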